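# Ratchet a sediment tube into the bench clamp

## Robot

A 7-joint arm with a two-finger parallel gripper is mounted at the origin on the work surface; the furniture and walls round the work are solid. World frame = base frame: x ahead of the robot, y to its left, z up, the work surface at z = 0. Lengths are in m, angles in rad, forces in N, time in s.
With the tool pointing down it reaches from about 0.425 to 0.8 m from the base axis. Payload 8.3 kg.
Tool frame: the origin (TCP) lies on the mounting face of the last link; the fingertips stand 173 mm ahead of it and the grasp point (between the pads) lies 155 mm ahead of it (bot.pinch_z is the distance from the TCP to the grasp point, in m); y points along the fingers, z is the direction in which the jaws open and shut, and the axes are right-handed (so a half turn about y gives the same grasp; the last joint's range is limited). The gripper opens to 85 mm and grips with 20 to 120 N. Pads are 22 mm wide; open, the fingers measure 114 mm over their backs; the gripper's body (76 mm by 85 mm) begins 54 mm behind the grasp point. The pads swing forward as they close: fully open they stand 13 mm farther back than shut.
Start: joints at [1.285, 0.383, 0.016, 1.37, -0.006, 1.388, -0.046], TCP at [0.138, -0.61, 0.405] pointing down, gripper open.
Joint ranges: [-2.95, 2.95], [-0.25, 2.06], [-1.52, 1.56], [0.18, 2.33], [-1.44, 4.58], [0.02, 2.06], [-3.01, 3.01]. Speed limits (rad/s): [2.39, 2.39, 3.01, 3.01, 3.14, 3.14, 3.14].

## Interface

Orientations are given as a rotation vector (axis times angle).
In Python, from cell import sensors, eyes, workorder, bot gives the robot as it stands.
- The arm moves only by the tool jog_arm, never from a script. Its argument "series" is a list of rows, each an object with "dp": the shift along the tool's x, y, z scaled (see below), a list of three; "twist": the turn, a rotation vector about the tool's x, y, z scaled (see below), a list of three; "hand": the closure, from -1 (fully open) to 1 (shut), so that 0 is half open. A call has exactly 5 rows; each row is the pose to reach, as a shift and turn from the pose measured when the call began, along the tool's axes at that moment; what a row does not reach only later rows make up. The controller multiplies each number of a shift by 0.3 m and each number of a turn by 45 degrees. A row lasts 1/8 s, in which the tool goes at most 62.5 mm and 10.7 degrees, less where a joint would pass 70% of its speed; a pose out of reach is approached as far as the arm can. A call with a number of a shift or a turn outside -1 to 1 is refused whole. A call with a gripper value outside its range is refused whole. The fingers move at their own pace and stop on an object; "squeeze" is the grip in N (left out, the last holds). Time passes only in rows, so rows that repeat a pose let the fingers close, or fill a call up. It gives the time, the measured TCP pose, the force and the opening at its end, in the units of the state.
- sensors.observe(): the state, without advancing time (a new reading comes with each control period).
- eyes.read_camera(name): name is "scene" or "top" or "wrist"; returns a dict with "image" (480x640x3 uint8, red, green, blue), "fx", "fy", "cx", "cy" (pixels), "world_from_camera" (4x4, takes a point from camera to world coordinates). Camera axes: x right, y down, z forward; pixel columns grow to the right and rows downward; lengths in m; the calibration is good to about 2 mm. A picture is of the moment at which its call begins. There is no depth.
- workorder.finish_job(): hands the job in, once; it reports no verdict.
The state is a dict: "clock": time; "joint_positions": joint angles; "joint_velocities": joint speeds; "effort": joint torques, N m; "position": TCP position; "eef_rot": TCP orientation; "ft_force": force on the tool from outside, world axes, zero at the start; "moment": the same for the moment, N m; "finger_gap": finger opening in m.
Only numpy, scipy, OpenCV 4.12 (cv2) and the standard library are available. Lean on these libraries where they do the work, as an engineer would, in place of code of your own. Each camera call takes 0.05 s, during which the arm holds its last target.

## Task

Get the capped sediment tube held firmly upright in the bench clamp. The clamp's ratchet is still set to loosen: flip its red direction tab fully over to the tightening side, then swing the handle back and forth until the jaw has pushed the tube home into the V and grips it snugly - stop as soon as you feel the handle stiffen, because squeezing harder cracks the tube. Never wind the clamp the loosening way, let go at the end, and leave the other things on the bench alone.

Things in the scene. Friction and masses are not known exactly. Their poses are not given: they have to be found in the camera images.
- clamp: Grey bench clamp screwed to the table; plate 110 x 225 x 12 mm. Origin: underside of the plate, on the vertical axis of wheel and handle; z up. Along its +y: the axis (0), moving jaw, tube, blue fixed stop with a black 120-degree V facing the jaw (top at 80 mm). The stop is bolted at varying places: where the tube is home (tube axis at y = 114 to 121 mm) is not measured and must be felt.
- handle (a joint): Angle (rad) of the dark handle arm, -0.6 to 0.6 (stops), growing clockwise seen from above; at 0 it points along the clamp's -x. The arm is a bar 22 mm wide, top 68 mm above the table (hub to 78 mm), turning about the clamp's axis, with an upright grip post 150 mm from the axis. It stays where left (0.2 N m of friction).
- grip_post (a point): On the axis of the upright black round post at the arm's end, 105 mm above the table; post 22 mm thick, 68 to 128 mm above the table. Cage or pinch it from above, or push it. Push square to the arm, while moving: 1.5 N going back (pawl clicks over teeth), 4.3 N driving the spindle freely, then 1 N more per 10 N of jaw squeeze: 8 to 11 N is well held, over 16 N (120 N squeeze) the tube cracks.
- spindle (a joint): Angle (rad) of the steel toothed wheel (80 mm across, 20 teeth, one every 0.314 rad), 0 at the start, growing clockwise from above, which is tightening: the jaw closes 15 mm per rad. Its brake (0.45 N m) holds the wheel and up to 30 N of squeeze when the handle is let go. 1.3 to 1.9 rad are needed in all, more than one swing gives (up to 0.3 rad of each swing is lost to play).
- pawl_tab (a point): Red tab's upright end, its middle, 92 mm above the table; 12 mm along x 8 mm across the arm, 72 to 102 mm above the table. It is 34 mm further out than its pivot on the arm's centre line (62 mm from the clamp's axis), so at its stops it stands 9 mm to either side. Push it sideways, clockwise about the clamp's axis, with 2 to 3 N over to the other stop; pushed harder it takes the handle along.
- jaw: Moving jaw: upright aluminium plate with rubber face, sliding along the clamp's +y to close. Origin: that of the clamp, carried along by the jaw's travel; the face is at y = 80 mm in this frame.
- tube: Sediment tube, 110 mm tall, 28 mm across the body, with a pale blue cap 38 mm across; stands loose on the clamp's plate between jaw and V, a few mm of play to either side. Origin: centre of its underside; z along the tube.
- wash_bottle: White wash bottle with red cap, 65 x 96 x 182 mm; origin at the centre of its underside. Leave alone.
- dropper: Amber dropper bottle, 31 mm across, 91 mm tall; origin at the centre of its underside. Leave alone.
- card_box: White card box, 100 x 72 x 28 mm; origin at the centre of its underside. Leave alone.
- vial: Small vial with red cap, 23 mm across, 54 mm tall; origin at the centre of its underside. Leave alone.
- petri: Clear lidded dish, 64 mm across, 16 mm tall; origin at the centre of its underside. Leave alone.
- jaw_face (a point): Centre of the jaw's flat rubber face (40 mm wide, 25 to 79 mm above the table); at spindle 0 it is 80 mm from the clamp's axis along the clamp's y. From first squeeze to cracking the jaw closes only about 1 mm, which is some 10 to 15 mm of travel at the grip post.
- tab (a joint): Angle (rad) of the red direction tab on the handle arm, -0.26 to 0.26 (stops), growing clockwise from above; stays where left. A spring makes the brass pawl below follow it (late, if its toe rides on a tooth tip). At -0.26 (start) the handle drives the wheel anticlockwise, loosening, and slips clockwise. At +0.26 it drives clockwise, tightening, and slips anticlockwise; 0.18 or more counts.
Things that resemble listed ones, but are neither listed nor needed, are in the scene too. What is shaped like the tube but pink or yellow is not meant.

How it is judged:
By the outcome, as a careful person would: the job done as asked, in the order asked, and still so for the second after the job is handed in, with the robot touching nothing.
It also fails if it takes over 69 s, if anything falls off the work surface, if the arm or the gripper's body presses on something with over 40 N, if the wrist force passes 120 N, or if a joint passes its speed limit or range.

## Working session

There is one attempt and no reset: what is moved stays moved. The work goes in short steps, Python scripts to look and compute and a tool call to move; the robot and the scene stay as the last step left them, time stands still between calls to the robot, and variables do not carry over. Pictures are saved under pics/ and viewed, and the job is handed in when it is done.

Besides the shell and the picture viewer there is one more tool, called after "Call:" as a command line: name --argument value ..., lists and objects as JSON in quotes. jog_arm: Moves the arm, as the interface text tells. Its arguments: {"type":"object","properties":{"series":{"type":"array","items":{"type":"object","properties":{"dp":{"type":"array","items":{"type":"number","minimum":-1,"maximum":1}},"twist":{"type":"array","items":{"type":"number","minimum":-1,"maximum":1}},"hand":{"type":"number"}}}},"squeeze":{"type":"number"}},"required":["series"]}

```bash
ls; mkdir -p pics
python3 - <<'E'
from cell import sensors, eyes, workorder, bot
import cv2
s=sensors.observe()
print(s)
for n in ["scene","top","wrist"]:
    c=eyes.read_camera(n); cv2.imwrite(f"pics/{n}0.png",c["image"][:,:,::-1]); print(n,c["fx"],c["fy"],c["cx"],c["cy"],c["world_from_camera"])
E
```

```text
pics
{'clock': 0.0, 'joint_positions': array([ 1.28509959,  0.38424813,  0.0163811 ,  1.37114811, -0.00632312,
        1.38822883, -0.04649779]), 'joint_velocities': array([ 1.24058959e-04,  4.56112596e-05, -1.54346372e-04,  1.26856159e-03,
        1.29698270e-03, -9.15620780e-04, -1.31541411e-03]), 'effort': array([ 7.65172808e-04, -6.27593708e+01,  8.45000278e-01, -3.71812534e+01,
        1.66412804e-02,  1.44182050e-02,  2.05221448e-05]), 'position': array([ 0.13810327, -0.60938003,  0.40367511]), 'eef_rot': array([-0.23562862,  2.10574579, -2.10157686]), 'ft_force': array([-0.09001013, -0.36494471, -0.37239335]), 'moment': array([ 0.00847825, -0.00452432, -0.02027534]), 'finger_gap': 0.08558999657669733}
scene 607.6541223565313 607.6541223565313 319.2080298199012 238.30071381899194 [[-0.74692805 -0.40578451  0.52672329 -0.29825891]
 [-0.66490163  0.45831243 -0.58979279  0.86478699]
 [-0.00207506 -0.79075195 -0.61213319  1.02360571]
 [ 0.          0.          0.          1.        ]]
top 507.84871478692855 507.84871478692855 326.00186703118595 242.20108896498317 [[-0.02494941 -0.98328327  0.18036499  0.29556081]
 [-0.99968469  0.02505163 -0.00171153 -0.01323213]
 [-0.00283552 -0.18035083 -0.98359826  1.38558384]
 [ 0.          0.          0.          1.        ]]
wrist 384.5698098998337 384.5698098998337 326.02742794571526 236.9585829685377 [[ 2.21777387e-01 -9.35134275e-01 -2.76294549e-01  2.08735975e-01]
 [-9.75096878e-01 -2.12958959e-01 -6.19238267e-02 -5.94357359e-01]
 [-9.32306620e-04  2.83147256e-01 -9.59075994e-01  3.73000936e-01]
 [ 0.00000000e+00  0.00000000e+00  0.00000000e+00  1.00000000e+00]]
```

View pics/scene0.png

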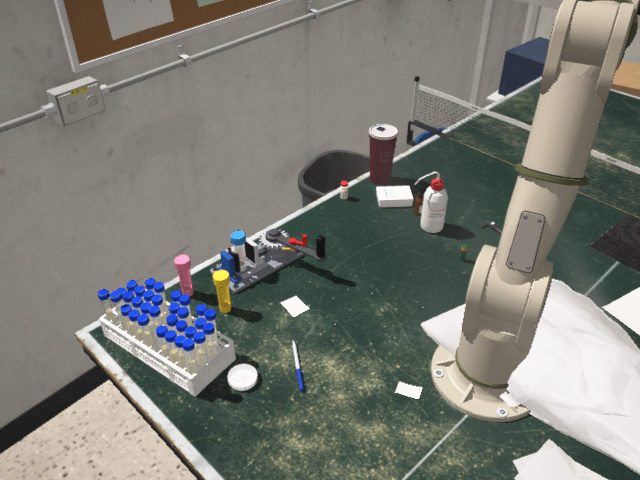

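View pics/top0.png

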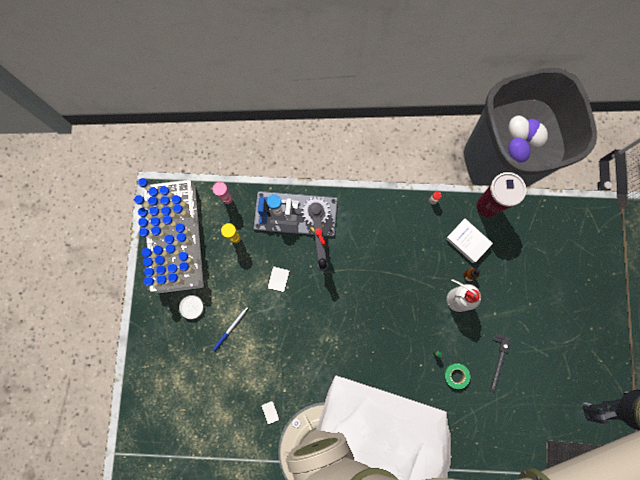

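View pics/wrist0.png

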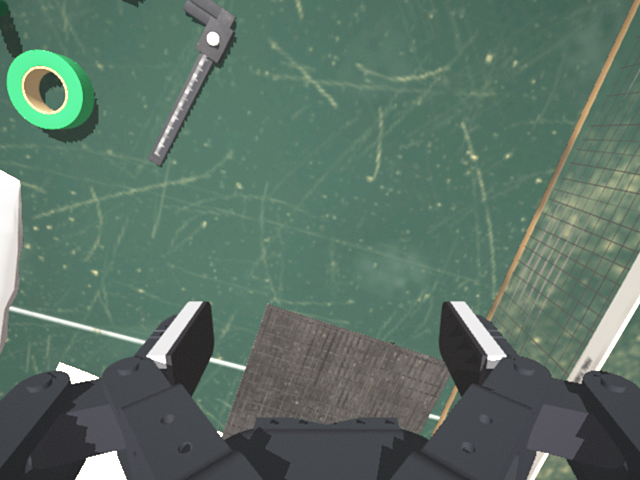

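```bash
cat > h.py <<'E'
from cell import sensors, eyes, workorder, bot
import cv2, numpy as np
from scipy.spatial.transform import Rotation as R
def ray(c,u,v,z):
    M=c["world_from_camera"]; d=M[:3,:3]@np.array([(u-c["cx"])/c["fx"],(v-c["cy"])/c["fy"],1]); o=M[:3,3]
    return o+d*(z-o[2])/d[2]
def proj(c,p):
    M=c["world_from_camera"]; q=M[:3,:3].T@(np.array(p)-M[:3,3]); return c["cx"]+c["fx"]*q[0]/q[2], c["cy"]+c["fy"]*q[1]/q[2]
def crop(c,name,x0,y0,x1,y1,k):
    cv2.imwrite("pics/"+name,cv2.resize(c["image"][y0:y1,x0:x1,::-1],None,fx=k,fy=k,interpolation=cv2.INTER_CUBIC))
E
python3 - <<'E'
from h import *
c=eyes.read_camera("top"); crop(c,"top1.png",240,170,350,280,5)
s=eyes.read_camera("scene"); crop(s,"scene1.png",200,210,340,310,5)
E
```

```text
(no output)
```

View pics/top1.png

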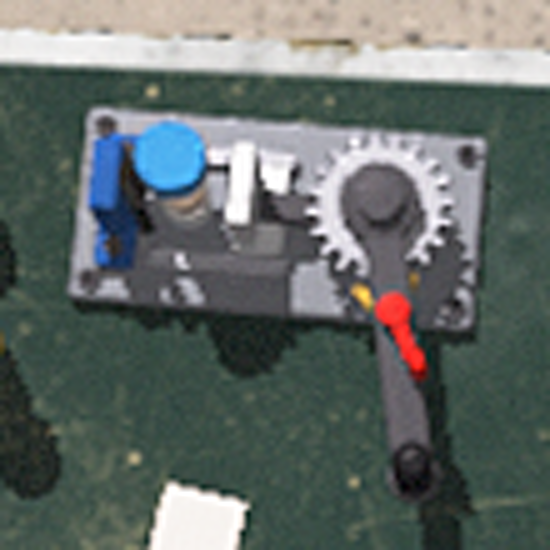

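View pics/scene1.png

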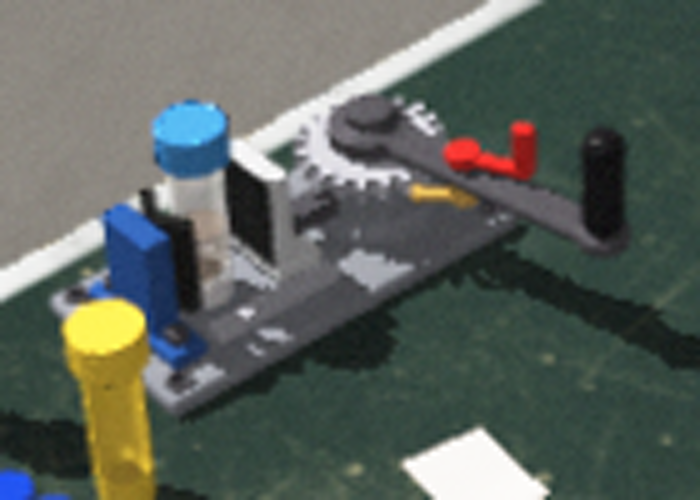

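Run:
```python
from h import *
c=eyes.read_camera("top")
def P(u,v,z): p=ray(c,240+u/5,170+v/5,z); print((u,v),p.round(4)); return p
TL,TR,BR,BL=[P(*q,.012) for q in [(88,110),(487,140),(472,332),(70,295)]]
print(np.linalg.norm(TL-TR),np.linalg.norm(TL-BL))
for a,b in((TR,TL),(BR,BL)): d=a-b;print(np.degrees(np.arctan2(d[1],d[0])))
hub=P(380,192,.078); post=P(412,462,.128); d=hub-post; print(d,np.linalg.norm(d[:2]))
P(170,155,.110)
P(393,310,.075);P(421,365,.102)
s=eyes.read_camera("scene")
for u,v,z in [(372,112,.078),(602,140,.128),(522,128,.102),(190,118,.110)]:
  print(ray(s,200+u/5,210+v/5,z).round(4))
```

```text
(88, 110) [0.6953 0.1724 0.012 ]
(487, 140) [ 0.6722 -0.0506  0.012 ]
(472, 332) [ 0.5631 -0.0392  0.012 ]
(70, 295) [0.5896 0.1824 0.012 ]
0.22417739213646423 0.10614763438821688
-95.9175664791479
-96.81980162402878
(380, 192) [0.6271 0.0087 0.078 ]
(412, 462) [ 0.4751 -0.0051  0.128 ]
[ 0.15196947  0.01385877 -0.05      ] 0.15260008734460764
(170, 155) [0.6415 0.1166 0.11  ]
(393, 310) [0.5637 0.0033 0.075 ]
(421, 365) [ 0.529  -0.0108  0.102 ]
[0.6183 0.0116 0.078 ]
[ 0.471  -0.0009  0.128 ]
[ 0.5297 -0.0069  0.102 ]
[0.6515 0.1039 0.11  ]
```

```bash
cat >> h.py <<'E'
HUB=np.array([0.6245,0.0095]); YAW=np.radians(-6.3)
def st():
    s=sensors.observe(); Rm=R.from_rotvec(s["eef_rot"]).as_matrix(); return s,np.array(s["position"]),Rm
def postxy(th):
    a=np.pi+YAW-th; return HUB+0.15*np.array([np.cos(a),np.sin(a)])
def clampxy(p): # world->clamp
    d=np.asarray(p)[:2]-HUB; c,s=np.cos(YAW),np.sin(YAW); return np.array([c*d[0]+s*d[1],-s*d[0]+c*d[1]])
def mv(tip,yaw=None,zsign=1,pinch=0.173):
    """scaled dp/twist so the fingertip reaches tip, tool down with opening dir at yaw"""
    s,p,Rm=st()
    if yaw is None: Rt=Rm
    else:
        z=zsign*np.array([np.cos(yaw),np.sin(yaw),0]); y=np.array([0,0,-1.]); Rt=np.c_[np.cross(y,z),y,z]
    t=np.array(tip)-Rt@np.array([0,pinch,0])
    dp=Rm.T@(t-p)/0.3; tw=R.from_matrix(Rm.T@Rt).as_rotvec()/np.radians(45)
    print("clock",s["clock"],"tcp",p.round(4),"tip",(p+Rm[:,1]*pinch).round(4),"dp",dp.round(3),"tw",tw.round(3)); return dp,tw
E
python3 - <<'E'
from h import *
s,p,Rm=st(); print(Rm.round(3))
for a in (-.6,-.2,0,.6): print(a,postxy(a).round(4))
for zs in(1,-1): mv((0.5,-0.1,0.30),YAW+np.pi/2,zs)
c=eyes.read_camera("top")
for u,v,z in[(463,298,.15),(505,190,.2)]:print(ray(c,u,v,z))
E
```

```text
[[-0.975 -0.     0.221]
 [-0.221  0.001 -0.975]
 [-0.    -1.    -0.001]]
-0.6 [ 0.4922 -0.0611]
-0.2 [ 0.4751 -0.004 ]
0 [0.4754 0.026 ]
0.6 [0.5107 0.1073]
clock 0.35 tcp [ 0.1382 -0.6095  0.4044] tip [ 0.1381 -0.6094  0.2314] dp [-1.552 -0.228 -1.39 ] tw [ 0.000e+00 -3.576e+00 -1.000e-03]
clock 0.35 tcp [ 0.1382 -0.6095  0.4044] tip [ 0.1381 -0.6094  0.2314] dp [-1.552 -0.228 -1.39 ] tw [0.001 0.424 0.   ]
[ 0.37627561 -0.34377274  0.15      ]
[ 0.63015659 -0.45091248  0.2       ]
```

Call:
jog_arm --series '[{"dp":[-0.15,-0.15,-0.13],"twist":[0,0.1,0],"hand":1},{"dp":[-0.3,-0.22,-0.26],"twist":[0,0.2,0],"hand":1},{"dp":[-0.45,-0.22,-0.4],"twist":[0,0.3,0],"hand":1},{"dp":[-0.6,-0.22,-0.54],"twist":[0,0.42,0],"hand":1},{"dp":[-0.75,-0.22,-0.67],"twist":[0,0.42,0],"hand":1}]'

```text
clock: 1.02
position: [0.31, -0.3671, 0.4711]
eef_rot: [-0.118, -2.165, 2.167]
ft_force: [1.1, -0.5, -0.6]
finger_gap: -0.0002
```

Run:
```python
from h import *
mv((0.53,-0.055,0.20),YAW+np.pi/2,-1)
```

```text
clock 1.025 tcp [ 0.31   -0.3671  0.4711] tip [ 0.3101 -0.3673  0.2981] dp [-0.616  0.327 -1.114] tw [-0.001  0.002 -0.001]
```

Call:
jog_arm --series '[{"dp":[-0.12,0.0,-0.19],"twist":[0,0,0],"hand":1},{"dp":[-0.24,0.0,-0.38],"twist":[0,0,0],"hand":1},{"dp":[-0.36,0.1,-0.57],"twist":[0,0,0],"hand":1},{"dp":[-0.48,0.2,-0.76],"twist":[0,0,0],"hand":1},{"dp":[-0.6,0.3,-0.95],"twist":[0,0,0],"hand":1}]'

```text
clock: 1.65
position: [0.4952, -0.134, 0.3988]
eef_rot: [-0.12, -2.165, 2.168]
ft_force: [-0.3, -1.1, 0.7]
finger_gap: 0.0002
```

Run:
```python
from h import *
mv((0.53,-0.055,0.20),YAW+np.pi/2,-1)
c=eyes.read_camera("wrist"); cv2.imwrite("pics/w2.png",c["image"][:,:,::-1])
```

```text
clock 1.65 tcp [ 0.4952 -0.134   0.3988] tip [ 0.4955 -0.1342  0.2258] dp [-0.087  0.086 -0.274] tw [-0.001  0.001 -0.003]
```

View pics/w2.png

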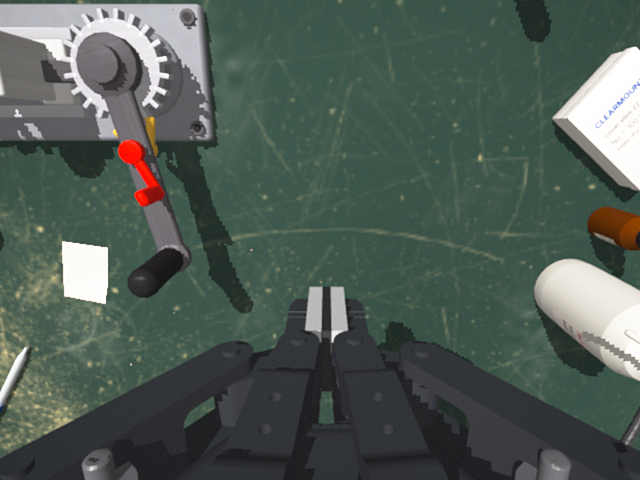

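Run:
```python
from h import *
c=eyes.read_camera("wrist")
crop(c,"w3.png",60,20,220,310,2)
for u,v,z in [(104,62,.078),(142,286,.128),(142,201,.102),(131,151,.078)]: print(ray(c,u,v,z).round(4))
mv((0.530,-0.052,0.08),YAW+np.pi/2,-1)
```

```text
[0.625  0.0143 0.078 ]
[ 0.4784 -0.0009  0.128 ]
[ 0.5311 -0.0012  0.102 ]
[0.5646 0.0103 0.078 ]
clock 1.75 tcp [ 0.4964 -0.1288  0.3964] tip [ 0.496  -0.1282  0.2234] dp [-0.087  0.479 -0.264] tw [0.004 0.015 0.003]
```

View pics/w3.png

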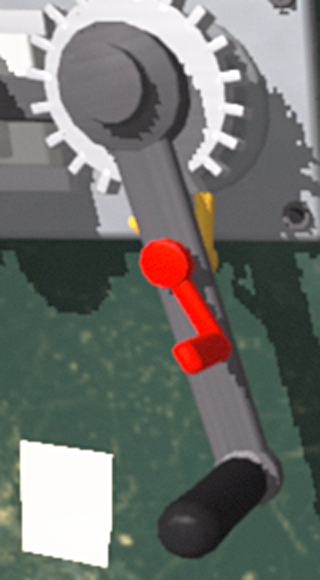

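Run:
```python
from h import *
c=eyes.read_camera("wrist")
cv2.imwrite("pics/w4.png",c["image"][:,:,::-1])
im=c["image"].astype(int); m=((im[:,:,0]>150)&(im[:,:,1]<60)&(im[:,:,2]<60)).astype(np.uint8)
m[:, 300:]=0
ys,xs=np.nonzero(m); print(xs.min(),xs.max(),ys.min(),ys.max())
crop(c,"w5.png",60,20,220,310,2)
mv((0.530,-0.052,0.08),YAW+np.pi/2,-1)
```

```text
126 170 137 203
clock 1.8 tcp [ 0.4954 -0.132   0.3976] tip [ 0.4951 -0.1317  0.2246] dp [-0.089  0.482 -0.276] tw [0.002 0.01  0.002]
```

View pics/w5.png

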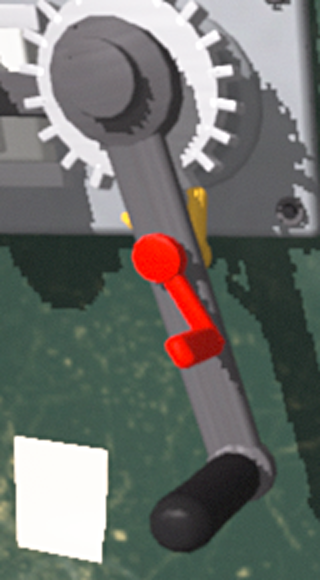

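Run:
```python
from h import *
c=eyes.read_camera("wrist")
for u,v,z in [(106.5,58.5,.078),(151,282,.128),(150,196.5,.102),(138.5,149,.078)]: print(ray(c,u,v,z).round(4))
```

```text
[0.6249 0.006  0.078 ]
[ 0.4774 -0.0129  0.128 ]
[ 0.5308 -0.0132  0.102 ]
[ 0.5629 -0.0014  0.078 ]
```

Call:
jog_arm --series '[{"dp":[-0.09,0.08,-0.15],"twist":[0,0,0],"hand":1},{"dp":[-0.1,0.2,-0.26],"twist":[0,0,0],"hand":1},{"dp":[-0.1,0.33,-0.26],"twist":[0,0,0],"hand":1},{"dp":[-0.1,0.44,-0.26],"twist":[0,0,0],"hand":1},{"dp":[-0.1,0.48,-0.26],"twist":[0,0,0],"hand":1}]'

```text
clock: 2.48
position: [0.5319, -0.0617, 0.2532]
eef_rot: [-0.114, -2.164, 2.165]
ft_force: [-0.3, 0.3, -0.4]
finger_gap: -0.0
```

Run:
```python
from h import *
mv((0.530,-0.052,0.08),YAW+np.pi/2,-1)
c=eyes.read_camera("wrist")
cv2.imwrite("pics/w6.png",c["image"][:,:,::-1])
print(sensors.observe()["ft_force"])
```

```text
clock 2.475 tcp [ 0.5319 -0.0617  0.2532] tip [ 0.5314 -0.0618  0.0802] dp [ 0.01   0.001 -0.031] tw [-0.001  0.002  0.004]
[-1.79029783 -0.19036528 -0.85928022]
```

View pics/w6.png

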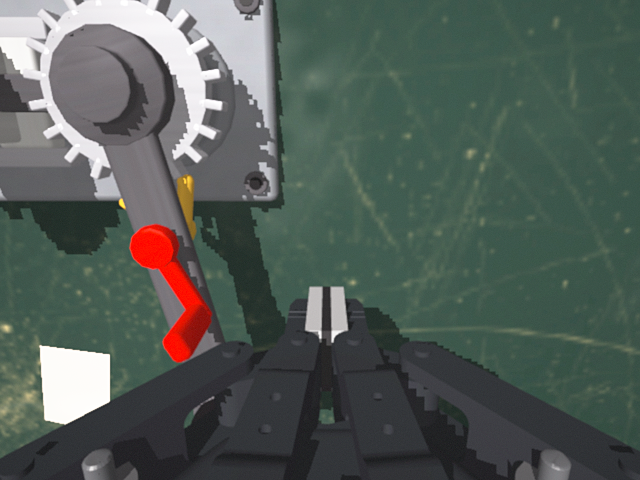

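Call:
jog_arm --series '[{"dp":[0,0,-0.06],"twist":[0,0,0],"hand":1},{"dp":[0,0,-0.09],"twist":[0,0,0],"hand":1},{"dp":[0,0,-0.105],"twist":[0,0,0],"hand":1},{"dp":[0,0,-0.12],"twist":[0,0,0],"hand":1},{"dp":[0,0,-0.135],"twist":[0,0,0],"hand":1}]'

```text
clock: 3.15
position: [0.5363, -0.0214, 0.2528]
eef_rot: [-0.114, -2.163, 2.165]
ft_force: [-0.0, -2.1, 1.0]
finger_gap: -0.0001
```

Call:
jog_arm --series '[{"dp":[0,0,-0.01],"twist":[0,0,0],"hand":1},{"dp":[0,0,-0.02],"twist":[0,0,0],"hand":1},{"dp":[0,0,-0.03],"twist":[0,0,0],"hand":1},{"dp":[0,0,-0.04],"twist":[0,0,0],"hand":1},{"dp":[0,0,-0.05],"twist":[0,0,0],"hand":1}]'

```text
clock: 3.78
position: [0.5378, -0.0065, 0.2526]
eef_rot: [-0.114, -2.162, 2.165]
ft_force: [-1.9, -1.4, 0.9]
finger_gap: -0.0
```

Run:
```python
from h import *
mv((0.530,-0.01,0.08),YAW+np.pi/2,-1)
c=eyes.read_camera("wrist")
cv2.imwrite("pics/w7.png",c["image"][:,:,::-1])
print(sensors.observe()["ft_force"])
```

```text
clock 3.775 tcp [ 0.5378 -0.0065  0.2526] tip [ 0.5371 -0.0067  0.0796] dp [ 0.024 -0.001  0.014] tw [-0.002  0.002  0.005]
[-1.99294417 -0.79365146  1.06941899]
```

View pics/w7.png

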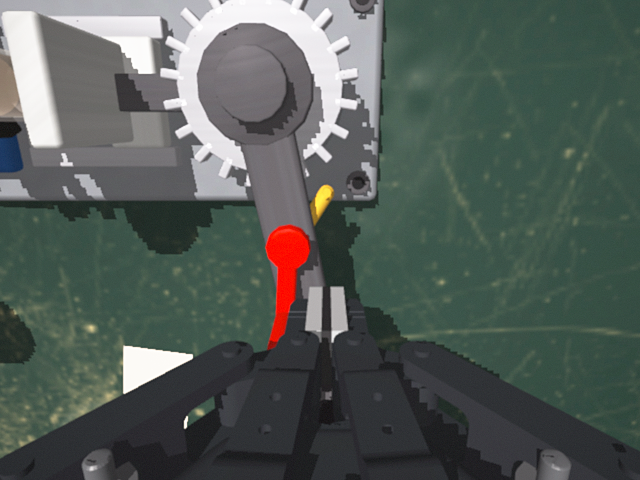

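Call:
jog_arm --series '[{"dp":[0.005,0,-0.01],"twist":[0,0,0],"hand":1},{"dp":[0.01,0,-0.015],"twist":[0,0,0],"hand":1},{"dp":[0.01,0,-0.02],"twist":[0,0,0],"hand":1},{"dp":[0.01,0,-0.025],"twist":[0,0,0],"hand":1},{"dp":[0.01,0,-0.03],"twist":[0,0,0],"hand":1}]'

```text
clock: 4.45
position: [0.5359, 0.0033, 0.2529]
eef_rot: [-0.114, -2.163, 2.166]
ft_force: [-0.4, -3.2, 2.2]
finger_gap: 0.0002
```

Run:
```python
from h import *
mv((0.530,-0.01,0.08),YAW+np.pi/2,-1)
c=eyes.read_camera("wrist")
cv2.imwrite("pics/w8.png",c["image"][:,:,::-1])
c=eyes.read_camera("top")
crop(c,"t8.png",280,190,350,280,6)
print(sensors.observe()["ft_force"])
```

```text
clock 4.45 tcp [0.5359 0.0033 0.2529] tip [0.5353 0.0031 0.0799] dp [ 0.015 -0.     0.046] tw [-0.002  0.002  0.004]
[-0.07974391 -2.40215651  1.63088581]
```

View pics/w8.png

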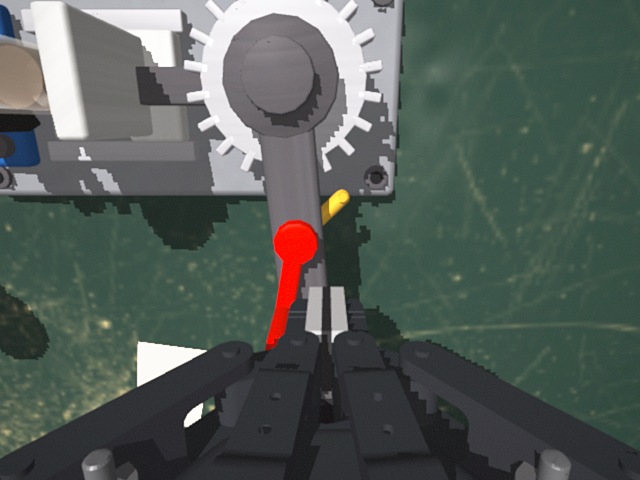

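Call:
jog_arm --series '[{"dp":[0,0,0.05],"twist":[0,0,0],"hand":1},{"dp":[0,-0.05,0.08],"twist":[0,0,0],"hand":1},{"dp":[0.05,-0.2,0.08],"twist":[0,0,0],"hand":1},{"dp":[0.15,-0.32,0.1],"twist":[0,0,0],"hand":0.5},{"dp":[0.15,-0.35,0.1],"twist":[0,0,0],"hand":-0.4}]'

```text
clock: 5.18
position: [0.4875, -0.0218, 0.3615]
eef_rot: [-0.119, -2.164, 2.168]
ft_force: [0.0, 0.3, -0.7]
finger_gap: 0.0359
```

Run:
```python
from h import *
c=eyes.read_camera("wrist")
cv2.imwrite("pics/w9.png",c["image"][:,:,::-1])
s,p,Rm=st();print(s["clock"],p,s["finger_gap"],s["ft_force"])
np.save("w9.npy",c,allow_pickle=True)
c=eyes.read_camera("top")
crop(c,"t9.png",240,170,350,280,5)
```

```text
5.225 [ 0.48832579 -0.02182975  0.36134776] 0.042849365643857565 [ 1.10435827 -0.79644702  0.38495799]
```

View pics/w9.png

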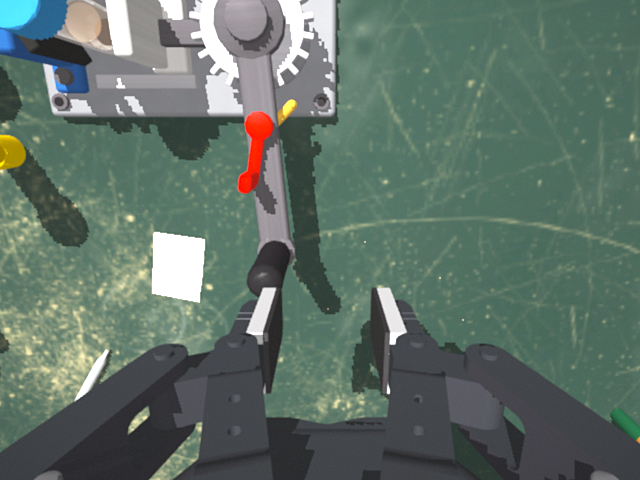

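View pics/t9.png

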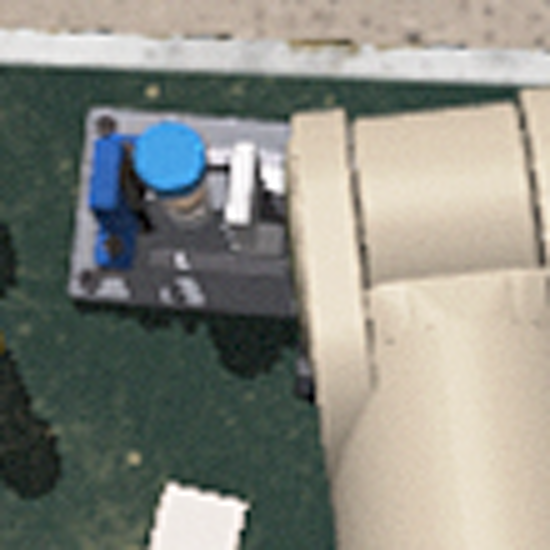

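Run:
```python
from h import *
c=np.load("w9.npy",allow_pickle=True).item()
H,Pv,T,Po=[ray(c,u,v,z) for u,v,z in [(247,18,.078),(259,125,.076),(246,185,.102),(265,281,.128)]]
print(H,Pv,T,Po)
def th(d): return np.pi+YAW-(np.arctan2(d[1],d[0])%(2*np.pi))
print("handle",th((Po-H)[:2]),np.linalg.norm((Po-H)[:2]),"tab",th((T-Pv)[:2]),np.linalg.norm((T-Pv)[:2]))
mv((Po[0],Po[1],.080),YAW+np.pi/2,-1)
```

```text
[0.62386442 0.00833535 0.078     ] [0.56353009 0.0110976  0.076     ] [0.53000286 0.01992207 0.102     ] [0.47815578 0.01253461 0.128     ]
handle -0.08114413519180586 0.1457691442759681 tab 0.14741021442478708 0.03466909993197554
clock 5.275 tcp [ 0.4885 -0.0218  0.3598] tip [ 0.4885 -0.0221  0.1868] dp [ 0.047  0.356 -0.111] tw [-0.002  0.002 -0.   ]
```

Call:
jog_arm --series '[{"dp":[0.03,0.05,-0.08],"twist":[0,0,0],"hand":-0.4},{"dp":[0.04,0.1,-0.115],"twist":[0,0,0],"hand":-0.4},{"dp":[0.04,0.2,-0.115],"twist":[0,0,0],"hand":-0.4},{"dp":[0.04,0.3,-0.115],"twist":[0,0,0],"hand":-0.4},{"dp":[0.04,0.37,-0.115],"twist":[0,0,0],"hand":-0.4}]'

```text
clock: 5.9
position: [0.4799, 0.0134, 0.2459]
eef_rot: [-0.114, -2.163, 2.166]
ft_force: [-0.3, -0.1, 1.3]
finger_gap: 0.0597
```

Run:
```python
from h import *
c=eyes.read_camera("wrist")
cv2.imwrite("pics/w10.png",c["image"][:,:,::-1])
s,p,Rm=st();print(s["clock"],p,s["finger_gap"],s["ft_force"],clampxy(p))
```

```text
5.95 [0.47894472 0.01317831 0.24363851] 0.05958248115191823 [-1.49678563 -0.945972   -1.67382955] [-0.1450799  -0.01231632]
```

View pics/w10.png

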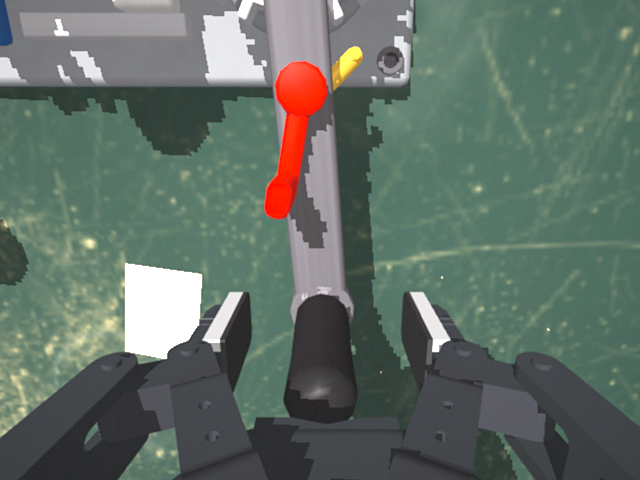

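```bash
cat >> h.py <<'E'
def arc(ths,z=0.247,r=0.15):
    s,p,Rm=st(); out=[]
    for th in ths:
        yaw=YAW+np.pi/2-th; zz=-np.array([np.cos(yaw),np.sin(yaw),0]); y=np.array([0,0,-1.]); Rt=np.c_[np.cross(y,zz),y,zz]
        t=np.array([*postxy(th),z]); dp=Rm.T@(t-p)/.3; tw=R.from_matrix(Rm.T@Rt).as_rotvec()/np.radians(45)
        print('{"dp":',[round(float(v),3) for v in dp],',"twist":',[0,round(float(tw[1]),2),0],'}',tw.round(2))
def tang():
    s,p,Rm=st(); q=clampxy(p); th=np.arctan2(q[1],-q[0]); t=np.array([np.cos(YAW+np.pi/2-th),np.sin(YAW+np.pi/2-th)])
    F=-np.array(s["ft_force"]); print("clk",s["clock"],"th",th.round(3),"r",np.hypot(*q).round(4),"z",p[2].round(4),"Ftan",(F[:2]@t).round(2),"F",F.round(1),"gap",round(s["finger_gap"],4))
E
python3 - <<'E'
from h import *
tang(); arc([-.08,0,.1,.2,.3])
E
```

```text
clk 5.95 th -0.085 r 0.1456 z 0.2436 Ftan 0.98 F [1.5 0.9 1.7] gap 0.0596
{"dp": [0.015, -0.011, -0.001] ,"twist": [0, -0.1, 0] } [-0.   -0.1   0.01]
{"dp": [0.016, -0.011, -0.041] ,"twist": [0, 0.0, 0] } [-0.    0.    0.01]
{"dp": [0.014, -0.011, -0.091] ,"twist": [0, 0.13, 0] } [-0.    0.13  0.01]
{"dp": [0.006, -0.011, -0.14] ,"twist": [0, 0.26, 0] } [-0.    0.26  0.01]
{"dp": [-0.006, -0.012, -0.189] ,"twist": [0, 0.38, 0] } [-0.    0.38  0.01]
```

Call:
jog_arm --series '[{"dp":[0.01,-0.01,0],"twist":[0,-0.05,0],"hand":0.35},{"dp":[0.012,-0.01,-0.02],"twist":[0,0,0],"hand":0.35},{"dp":[0.012,-0.01,-0.06],"twist":[0,0.05,0],"hand":0.35},{"dp":[0.01,-0.01,-0.11],"twist":[0,0.18,0],"hand":0.35},{"dp":[0.002,-0.01,-0.16],"twist":[0,0.3,0],"hand":0.35}]'

```text
clock: 6.58
position: [0.4834, 0.06, 0.2456]
eef_rot: [-0.348, -2.024, 2.033]
ft_force: [0.4, -4.9, -1.5]
finger_gap: 0.028
```

Run:
```python
from h import *
tang(); arc([.3,.37,.44,.5,.55])
c=eyes.read_camera("wrist")
cv2.imwrite("pics/w11.png",c["image"][:,:,::-1])
```

```text
clk 6.575 th 0.234 r 0.1498 z 0.2456 Ftan 4.46 F [-0.4  4.9  1.5] gap 0.028
{"dp": [-0.0, -0.005, -0.033] ,"twist": [0, 0.08, 0] } [-0.01  0.08  0.01]
{"dp": [-0.004, -0.005, -0.068] ,"twist": [0, 0.17, 0] } [-0.01  0.17  0.01]
{"dp": [-0.01, -0.005, -0.102] ,"twist": [0, 0.26, 0] } [-0.01  0.26  0.01]
{"dp": [-0.016, -0.005, -0.131] ,"twist": [0, 0.33, 0] } [-0.01  0.33  0.01]
{"dp": [-0.023, -0.006, -0.155] ,"twist": [0, 0.4, 0] } [-0.01  0.4   0.01]
```

View pics/w11.png

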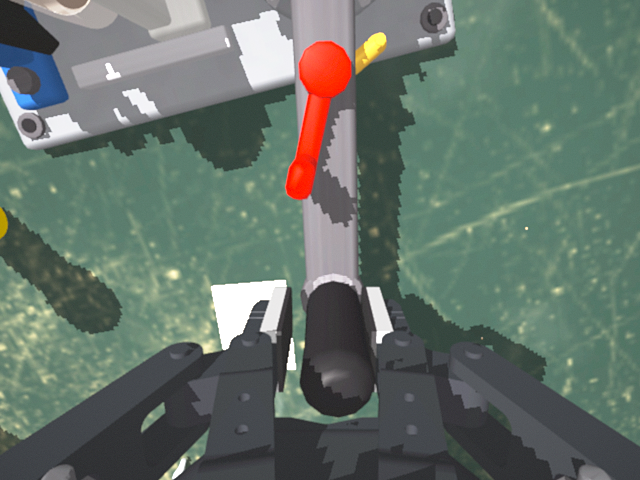

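Call:
jog_arm --series '[{"dp":[0,-0.005,-0.033],"twist":[0,0.08,0],"hand":0.35},{"dp":[-0.004,-0.005,-0.068],"twist":[0,0.17,0],"hand":0.35},{"dp":[-0.01,-0.005,-0.102],"twist":[0,0.26,0],"hand":0.35},{"dp":[-0.016,-0.005,-0.131],"twist":[0,0.33,0],"hand":0.35},{"dp":[-0.023,-0.006,-0.155],"twist":[0,0.4,0],"hand":0.35}]'

```text
clock: 7.25
position: [0.5059, 0.1027, 0.2463]
eef_rot: [-0.624, -1.828, 1.84]
ft_force: [-2.1, -4.5, -1.0]
finger_gap: 0.0277
```

Run:
```python
from h import *
tang(); arc([.5,.38,.25,.12,-.01])
s=eyes.read_camera("scene"); crop(s,"s12.png",200,210,340,310,5)
```

```text
clk 7.25 th 0.556 r 0.1508 z 0.2463 Ftan 4.84 F [2.1 4.5 1. ] gap 0.0277
{"dp": [-0.003, -0.002, 0.028] ,"twist": [0, -0.07, 0] } [-0.01 -0.07  0.01]
{"dp": [-0.01, -0.002, 0.088] ,"twist": [0, -0.22, 0] } [-0.01 -0.22  0.01]
{"dp": [-0.026, -0.001, 0.151] ,"twist": [0, -0.39, 0] } [-0.01 -0.39  0.01]
{"dp": [-0.049, -0.001, 0.211] ,"twist": [0, -0.55, 0] } [-0.01 -0.55  0.01]
{"dp": [-0.08, -0.001, 0.268] ,"twist": [0, -0.72, 0] } [-0.01 -0.72  0.01]
```

View pics/s12.png

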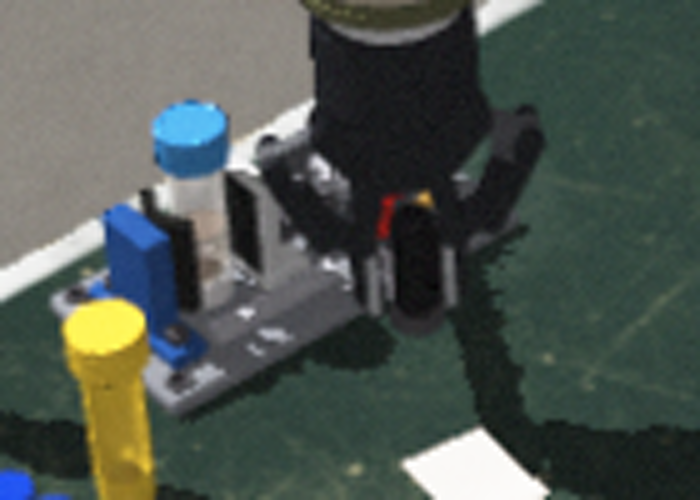

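Call:
jog_arm --series '[{"dp":[-0.003,-0.002,0.03],"twist":[0,-0.07,0],"hand":0.35},{"dp":[-0.01,-0.002,0.09],"twist":[0,-0.22,0],"hand":0.35},{"dp":[-0.026,-0.001,0.15],"twist":[0,-0.39,0],"hand":0.35},{"dp":[-0.05,-0.001,0.21],"twist":[0,-0.55,0],"hand":0.35},{"dp":[-0.08,-0.001,0.27],"twist":[0,-0.72,0],"hand":0.35}]'

```text
clock: 7.92
position: [0.475, 0.0248, 0.2471]
eef_rot: [-0.091, -2.167, 2.169]
ft_force: [1.6, 2.0, -0.1]
finger_gap: 0.0278
```

Run:
```python
from h import *
tang(); arc([-.12,-.25,-.37,-.48,-.57])
```

```text
clk 7.925 th -0.008 r 0.1503 z 0.2471 Ftan -2.15 F [-1.6 -2.   0.1] gap 0.0278
{"dp": [-0.004, 0.0, 0.056] ,"twist": [0, -0.13, 0] } [-0.   -0.13  0.01]
{"dp": [-0.015, 0.0, 0.12] ,"twist": [0, -0.3, 0] } [-0.   -0.3   0.01]
{"dp": [-0.032, 0.0, 0.177] ,"twist": [0, -0.45, 0] } [ 0.   -0.45  0.01]
{"dp": [-0.054, 0.0, 0.228] ,"twist": [0, -0.59, 0] } [ 0.   -0.59  0.01]
{"dp": [-0.076, -0.0, 0.267] ,"twist": [0, -0.71, 0] } [ 0.   -0.71  0.01]
```

Slips back at about 2 N, as expected for the tightening setting.

Call:
jog_arm --series '[{"dp":[-0.004,0,0.056],"twist":[0,-0.13,0],"hand":0.35},{"dp":[-0.015,0,0.12],"twist":[0,-0.3,0],"hand":0.35},{"dp":[-0.032,0,0.177],"twist":[0,-0.45,0],"hand":0.35},{"dp":[-0.054,0,0.228],"twist":[0,-0.59,0],"hand":0.35},{"dp":[-0.076,0,0.267],"twist":[0,-0.71,0],"hand":0.35}]'

```text
clock: 8.55
position: [0.4902, -0.0577, 0.2467]
eef_rot: [-0.48, 1.967, -1.962]
ft_force: [0.2, 1.3, 0.1]
finger_gap: 0.0276
```

Run:
```python
from h import *
tang(); arc([-.50,-.42,-.32,-.22,-.12])
c=eyes.read_camera("wrist")
cv2.imwrite("pics/w13.png",c["image"][:,:,::-1])
```

```text
clk 8.55 th -0.574 r 0.1501 z 0.2467 Ftan -1.09 F [-0.2 -1.3 -0.1] gap 0.0276
{"dp": [-0.002, -0.001, -0.037] ,"twist": [0, 0.1, 0] } [0.01 0.1  0.01]
{"dp": [-0.007, -0.001, -0.077] ,"twist": [0, 0.2, 0] } [0.01 0.2  0.01]
{"dp": [-0.017, -0.0, -0.125] ,"twist": [0, 0.33, 0] } [0.   0.33 0.01]
{"dp": [-0.032, -0.0, -0.173] ,"twist": [0, 0.46, 0] } [0.   0.46 0.01]
{"dp": [-0.052, -0.0, -0.219] ,"twist": [0, 0.58, 0] } [0.   0.58 0.01]
```

View pics/w13.png

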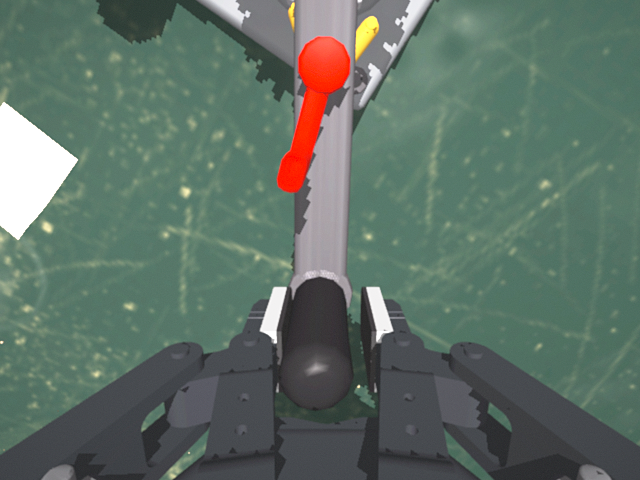

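Call:
jog_arm --series '[{"dp":[-0.002,0,-0.037],"twist":[0,0.1,0],"hand":0.35},{"dp":[-0.007,0,-0.077],"twist":[0,0.2,0],"hand":0.35},{"dp":[-0.017,0,-0.125],"twist":[0,0.33,0],"hand":0.35},{"dp":[-0.032,0,-0.173],"twist":[0,0.46,0],"hand":0.35},{"dp":[-0.052,0,-0.219],"twist":[0,0.58,0],"hand":0.35}]'

```text
clock: 9.22
position: [0.4743, 0.0054, 0.2465]
eef_rot: [0.026, -2.219, 2.223]
ft_force: [-1.2, -5.2, 1.2]
finger_gap: 0.0279
```

Run:
```python
from h import *
tang(); arc([-.08,-.04,0,.04,0.08])
c=eyes.read_camera("scene");crop(c,"s14.png",200,210,340,310,5)
c=eyes.read_camera("top");crop(c,"t14.png",240,170,350,280,5)
c=eyes.read_camera("wrist")
cv2.imwrite("pics/w14.png",c["image"][:,:,::-1])
```

```text
clk 9.225 th -0.137 r 0.1503 z 0.2465 Ftan 5.13 F [ 1.2  5.2 -1.2] gap 0.0279
{"dp": [-0.001, -0.002, -0.029] ,"twist": [0, 0.05, 0] } [-0.    0.05  0.02]
{"dp": [-0.002, -0.002, -0.049] ,"twist": [0, 0.1, 0] } [-0.    0.1   0.02]
{"dp": [-0.005, -0.002, -0.069] ,"twist": [0, 0.15, 0] } [-0.    0.15  0.02]
{"dp": [-0.007, -0.002, -0.088] ,"twist": [0, 0.21, 0] } [-0.    0.21  0.01]
{"dp": [-0.011, -0.002, -0.108] ,"twist": [0, 0.26, 0] } [-0.    0.26  0.01]
```

View pics/s14.png

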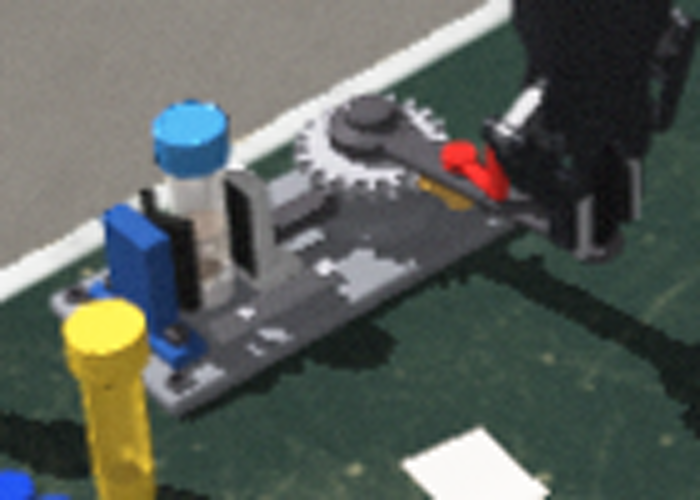

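View pics/t14.png

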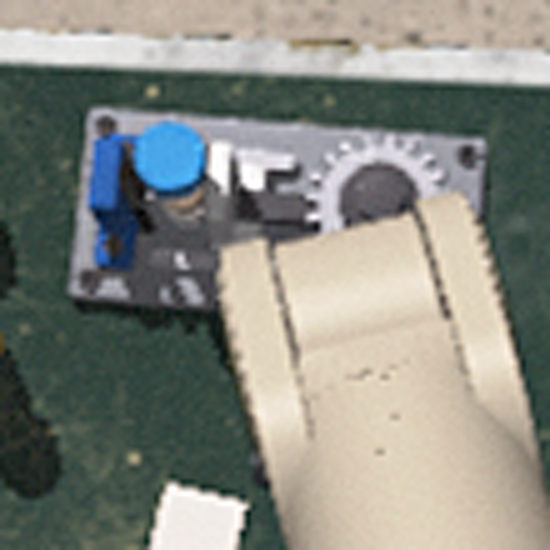

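View pics/w14.png

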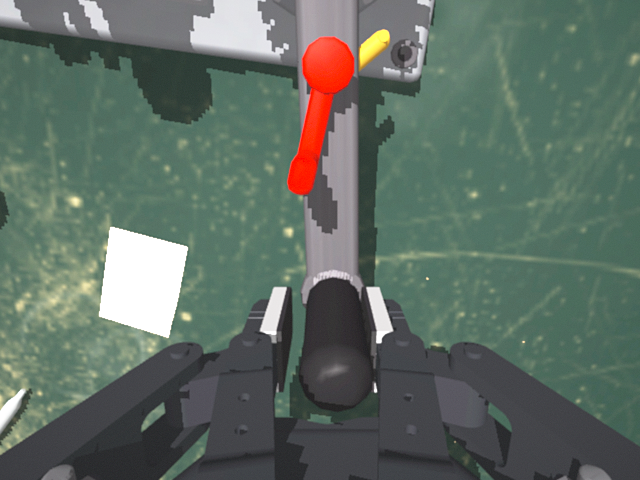

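Call:
jog_arm --series '[{"dp":[-0.001,0,-0.025],"twist":[0,0.05,0],"hand":0.35},{"dp":[-0.002,0,-0.04],"twist":[0,0.1,0],"hand":0.35},{"dp":[-0.004,0,-0.055],"twist":[0,0.15,0],"hand":0.35},{"dp":[-0.006,0,-0.07],"twist":[0,0.18,0],"hand":0.35},{"dp":[-0.008,0,-0.085],"twist":[0,0.21,0],"hand":0.35}]'

```text
clock: 10.0
position: [0.4765, 0.0307, 0.2465]
eef_rot: [-0.144, -2.138, 2.143]
ft_force: [-3.0, -4.2, 2.6]
finger_gap: 0.028
```

Run:
```python
from h import *
tang(); 
s,p,Rm=st(); th0=np.arctan2(*(clampxy(p)*[-1,1])[::-1]); arc(th0+np.array([.012,.024,.036,.048,.06]))
```

```text
clk 10.0 th 0.033 r 0.1496 z 0.2465 Ftan 4.57 F [ 3.   4.2 -2.6] gap 0.028
{"dp": [0.001, -0.002, -0.006] ,"twist": [0, 0.01, 0] } [-0.    0.01  0.01]
{"dp": [0.001, -0.002, -0.012] ,"twist": [0, 0.03, 0] } [-0.    0.03  0.01]
{"dp": [0.001, -0.002, -0.018] ,"twist": [0, 0.04, 0] } [-0.    0.04  0.01]
{"dp": [0.001, -0.002, -0.024] ,"twist": [0, 0.06, 0] } [-0.    0.06  0.01]
{"dp": [0.001, -0.002, -0.03] ,"twist": [0, 0.07, 0] } [-0.    0.07  0.01]
```

Call:
jog_arm --series '[{"dp":[0,-0.001,-0.006],"twist":[0,0.01,0],"hand":0.35},{"dp":[0,-0.001,-0.012],"twist":[0,0.03,0],"hand":0.35},{"dp":[0,-0.001,-0.018],"twist":[0,0.04,0],"hand":0.35},{"dp":[0,-0.001,-0.024],"twist":[0,0.06,0],"hand":0.35},{"dp":[0,-0.001,-0.03],"twist":[0,0.07,0],"hand":0.35}]'

```text
clock: 10.62
position: [0.4778, 0.0397, 0.2466]
eef_rot: [-0.201, -2.107, 2.113]
ft_force: [0.1, -4.2, -2.5]
finger_gap: 0.0276
```

Run:
```python
from h import *
c=eyes.read_camera("top");crop(c,"t15.png",260,180,330,250,8)
tang();
```

```text
clk 10.675 th 0.095 r 0.1498 z 0.2466 Ftan 4.28 F [1.  4.2 3.2] gap 0.0278
```

View pics/t15.png

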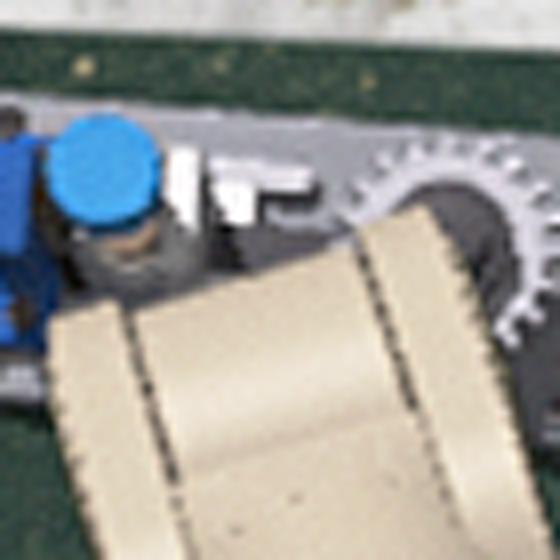

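Run:
```python
from h import *
tang(); arc(.095+np.array([.016,.032,.048,.064,.08]))
```

```text
clk 10.675 th 0.095 r 0.1498 z 0.2466 Ftan 4.28 F [1.  4.2 3.2] gap 0.0278
{"dp": [0.0, -0.001, -0.008] ,"twist": [0, 0.03, 0] } [-0.01  0.03  0.01]
{"dp": [0.0, -0.001, -0.016] ,"twist": [0, 0.05, 0] } [-0.01  0.05  0.01]
{"dp": [-0.0, -0.001, -0.024] ,"twist": [0, 0.07, 0] } [-0.01  0.07  0.01]
{"dp": [-0.001, -0.001, -0.032] ,"twist": [0, 0.09, 0] } [-0.01  0.09  0.01]
{"dp": [-0.001, -0.001, -0.04] ,"twist": [0, 0.11, 0] } [-0.01  0.11  0.01]
```

Call:
jog_arm --series '[{"dp":[0,-0.001,-0.008],"twist":[0,0.02,0],"hand":0.35},{"dp":[0,-0.001,-0.015],"twist":[0,0.04,0],"hand":0.35},{"dp":[0,-0.001,-0.022],"twist":[0,0.05,0],"hand":0.35},{"dp":[0,-0.001,-0.029],"twist":[0,0.07,0],"hand":0.35},{"dp":[-0.001,-0.001,-0.035],"twist":[0,0.09,0],"hand":0.35}]'

```text
clock: 11.3
position: [0.4802, 0.0504, 0.2469]
eef_rot: [-0.272, -2.067, 2.074]
ft_force: [-1.1, -4.0, -2.6]
finger_gap: 0.0278
```

Run:
```python
from h import *
tang()
```

```text
clk 11.3 th 0.166 r 0.15 z 0.2469 Ftan 4.14 F [1.1 4.  2.6] gap 0.0278
```

Call:
jog_arm --series '[{"dp":[0,0,-0.005],"twist":[0,0.01,0],"hand":0.35},{"dp":[0,0,-0.01],"twist":[0,0.03,0],"hand":0.35},{"dp":[0,0,-0.015],"twist":[0,0.04,0],"hand":0.35},{"dp":[0,0,-0.02],"twist":[0,0.05,0],"hand":0.35},{"dp":[-0.001,0,-0.025],"twist":[0,0.06,0],"hand":0.35}]'

```text
clock: 11.92
position: [0.4824, 0.0577, 0.2469]
eef_rot: [-0.318, -2.04, 2.047]
ft_force: [-1.3, -4.4, -0.3]
finger_gap: 0.0278
```

Call:
jog_arm --series '[{"dp":[0,0,-0.005],"twist":[0,0.01,0],"hand":0.35},{"dp":[0,0,-0.01],"twist":[0,0.03,0],"hand":0.35},{"dp":[0,0,-0.015],"twist":[0,0.04,0],"hand":0.35},{"dp":[0,0,-0.02],"twist":[0,0.05,0],"hand":0.35},{"dp":[-0.001,0,-0.025],"twist":[0,0.06,0],"hand":0.35}]'

```text
clock: 12.55
position: [0.4849, 0.0649, 0.2468]
eef_rot: [-0.363, -2.012, 2.019]
ft_force: [-3.1, -4.1, 1.1]
finger_gap: 0.0277
```

Run:
```python
from h import *
tang(); arc([.3,.32])
```

```text
clk 12.55 th 0.268 r 0.1501 z 0.2468 Ftan 4.97 F [ 3.1  4.1 -1.1] gap 0.0277
{"dp": [-0.001, -0.001, -0.016] ,"twist": [0, 0.05, 0] } [-0.01  0.05  0.01]
{"dp": [-0.001, -0.001, -0.026] ,"twist": [0, 0.08, 0] } [-0.01  0.08  0.01]
```

Call:
jog_arm --series '[{"dp":[0,0,-0.005],"twist":[0,0.01,0],"hand":0.35},{"dp":[0,0,-0.009],"twist":[0,0.03,0],"hand":0.35},{"dp":[0,0,-0.013],"twist":[0,0.04,0],"hand":0.35},{"dp":[-0.001,0,-0.017],"twist":[0,0.06,0],"hand":0.35},{"dp":[-0.001,0,-0.021],"twist":[0,0.07,0],"hand":0.35}]'

```text
clock: 13.18
position: [0.4875, 0.0707, 0.2468]
eef_rot: [-0.414, -1.979, 1.987]
ft_force: [-2.4, -3.5, 0.6]
finger_gap: 0.0277
```

Run:
```python
from h import *
c=eyes.read_camera("top");crop(c,"t16.png",260,180,330,250,8)
tang()
```

```text
clk 13.225 th 0.312 r 0.1501 z 0.2468 Ftan 3.5 F [3.4 2.3 0. ] gap 0.028
```

View pics/t16.png

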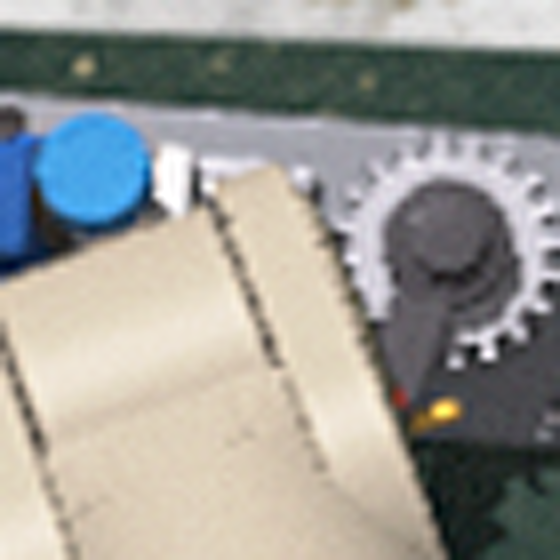

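Call:
jog_arm --series '[{"dp":[0,0,-0.004],"twist":[0,0.01,0],"hand":0.35},{"dp":[0,0,-0.008],"twist":[0,0.02,0],"hand":0.35},{"dp":[0,0,-0.012],"twist":[0,0.03,0],"hand":0.35},{"dp":[0,0,-0.016],"twist":[0,0.04,0],"hand":0.35},{"dp":[-0.001,0,-0.02],"twist":[0,0.05,0],"hand":0.35}]'

```text
clock: 13.85
position: [0.4902, 0.0764, 0.2467]
eef_rot: [-0.45, -1.955, 1.963]
ft_force: [-3.6, -2.6, 1.6]
finger_gap: 0.0274
```

Run:
```python
from h import *
tang()
```

```text
clk 13.85 th 0.352 r 0.1501 z 0.2467 Ftan 3.97 F [ 3.6  2.6 -1.6] gap 0.0274
```

Call:
jog_arm --series '[{"dp":[0,0,-0.004],"twist":[0,0.01,0],"hand":0.35},{"dp":[0,0,-0.008],"twist":[0,0.02,0],"hand":0.35},{"dp":[0,0,-0.012],"twist":[0,0.03,0],"hand":0.35},{"dp":[0,0,-0.016],"twist":[0,0.04,0],"hand":0.35},{"dp":[-0.001,0,-0.02],"twist":[0,0.05,0],"hand":0.35}]'

```text
clock: 14.48
position: [0.493, 0.0819, 0.2467]
eef_rot: [-0.484, -1.93, 1.939]
ft_force: [-4.3, -2.9, 2.9]
finger_gap: 0.0278
```

Run:
```python
from h import *
tang(); arc([.42,.44])
```

```text
clk 14.475 th 0.393 r 0.1501 z 0.2467 Ftan 4.62 F [ 4.3  2.9 -2.9] gap 0.0278
{"dp": [-0.0, -0.001, -0.013] ,"twist": [0, 0.03, 0] } [-0.01  0.03  0.01]
{"dp": [-0.001, -0.001, -0.023] ,"twist": [0, 0.06, 0] } [-0.01  0.06  0.01]
```

Call:
jog_arm --series '[{"dp":[0,0,-0.004],"twist":[0,0.01,0],"hand":0.35},{"dp":[0,0,-0.008],"twist":[0,0.02,0],"hand":0.35},{"dp":[0,0,-0.012],"twist":[0,0.03,0],"hand":0.35},{"dp":[-0.001,0,-0.016],"twist":[0,0.04,0],"hand":0.35},{"dp":[-0.001,0,-0.02],"twist":[0,0.05,0],"hand":0.35}]'

```text
clock: 15.1
position: [0.496, 0.0869, 0.2466]
eef_rot: [-0.519, -1.905, 1.915]
ft_force: [-4.8, -4.6, 1.9]
finger_gap: 0.0277
```

Run:
```python
from h import *
tang()
```

```text
clk 15.1 th 0.432 r 0.15 z 0.2466 Ftan 6.45 F [ 4.8  4.6 -1.9] gap 0.0277
```

Call:
jog_arm --series '[{"dp":[0,0,-0.004],"twist":[0,0.01,0],"hand":0.35},{"dp":[0,0,-0.008],"twist":[0,0.02,0],"hand":0.35},{"dp":[0,0,-0.012],"twist":[0,0.03,0],"hand":0.35},{"dp":[-0.001,0,-0.016],"twist":[0,0.04,0],"hand":0.35},{"dp":[-0.001,0,-0.02],"twist":[0,0.05,0],"hand":0.35}]'

```text
clock: 15.72
position: [0.499, 0.0914, 0.2464]
eef_rot: [-0.552, -1.878, 1.892]
ft_force: [-7.2, -4.9, 5.6]
finger_gap: 0.0279
```

Run:
```python
from h import *
c=eyes.read_camera("top");crop(c,"t17.png",260,180,330,250,8)
tang(); arc([.42,.44])
```

```text
clk 15.775 th 0.469 r 0.1499 z 0.2464 Ftan 8.48 F [ 6.3  6.  -5.5] gap 0.0281
{"dp": [-0.0, -0.002, 0.025] ,"twist": [0, -0.07, 0] } [-0.01 -0.07  0.02]
{"dp": [0.0, -0.002, 0.015] ,"twist": [0, -0.04, 0] } [-0.01 -0.04  0.01]
```

View pics/t17.png

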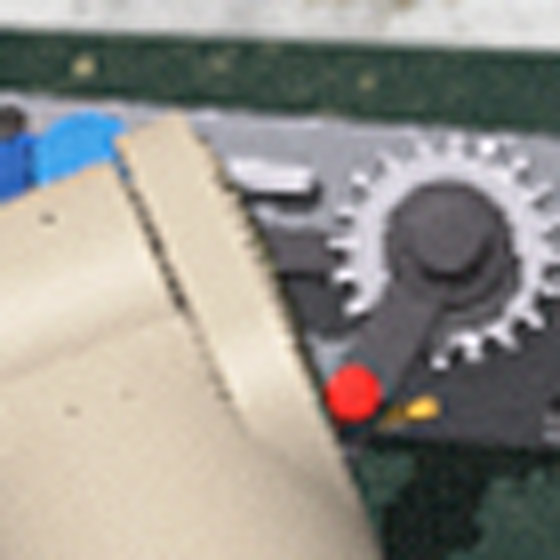

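Call:
jog_arm --series '[{"dp":[0,0,-0.002],"twist":[0,0,0],"hand":0.35},{"dp":[0,0,-0.003],"twist":[0,0.01,0],"hand":0.35},{"dp":[0,0,-0.005],"twist":[0,0.01,0],"hand":0.35},{"dp":[0,0,-0.006],"twist":[0,0.02,0],"hand":0.35},{"dp":[0,0,-0.007],"twist":[0,0.02,0],"hand":0.35}]'

```text
clock: 16.4
position: [0.4999, 0.0925, 0.2464]
eef_rot: [-0.565, -1.865, 1.882]
ft_force: [-7.5, -6.4, 6.0]
finger_gap: 0.0276
```

Run:
```python
from h import *
tang()
for i in range(3):
  c=eyes.read_camera("scene"); tang()
```

```text
clk 16.4 th 0.478 r 0.1497 z 0.2464 Ftan 9.52 F [ 7.5  6.4 -6. ] gap 0.0276
clk 16.45 th 0.478 r 0.1497 z 0.2464 Ftan 9.1 F [ 6.4  6.6 -5.4] gap 0.0279
clk 16.5 th 0.478 r 0.1497 z 0.2464 Ftan 9.44 F [ 6.7  6.9 -5.7] gap 0.0281
clk 16.55 th 0.478 r 0.1497 z 0.2464 Ftan 8.76 F [ 6.8  6.  -5.6] gap 0.028
```

Call:
jog_arm --series '[{"dp":[0,0,0.005],"twist":[0,0,0],"hand":0.35},{"dp":[0,0,0.01],"twist":[0,0,0],"hand":0.35},{"dp":[0,0,0.012],"twist":[0,0,0],"hand":0.2},{"dp":[0,0,0.012],"twist":[0,0,0],"hand":0},{"dp":[0,0,0.012],"twist":[0,0,0],"hand":-0.2}]'

```text
clock: 17.18
position: [0.498, 0.09, 0.2466]
eef_rot: [-0.565, -1.866, 1.882]
ft_force: [-0.4, -0.0, 0.3]
finger_gap: 0.0513
```

Run:
```python
from h import *
tang()
c=eyes.read_camera("wrist")
cv2.imwrite("pics/w18.png",c["image"][:,:,::-1])
```

```text
clk 17.175 th 0.457 r 0.15 z 0.2466 Ftan 0.24 F [ 0.4  0.  -0.3] gap 0.0513
```

View pics/w18.png

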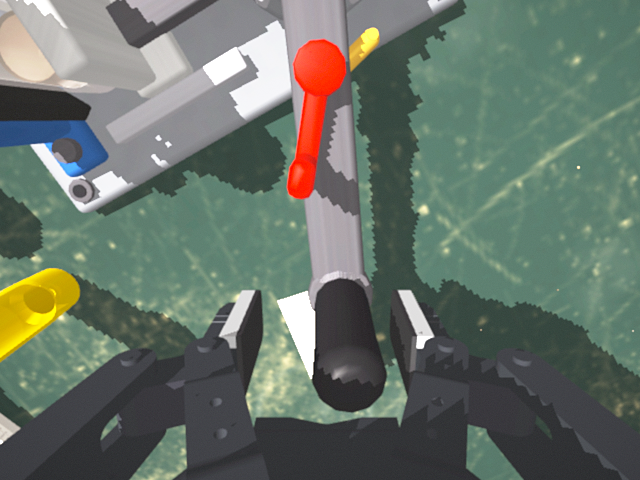

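Call:
jog_arm --series '[{"dp":[0,-0.08,0.01],"twist":[0,0,0],"hand":-0.2},{"dp":[0,-0.22,0.01],"twist":[0,0,0],"hand":-0.2},{"dp":[0,-0.38,0.01],"twist":[0,0,0],"hand":-0.2},{"dp":[0,-0.5,0.15],"twist":[0,0,0],"hand":-0.2},{"dp":[0,-0.5,0.3],"twist":[0,0,0],"hand":-0.2}]'

```text
clock: 17.85
position: [0.4499, 0.0163, 0.4007]
eef_rot: [-0.57, -1.871, 1.884]
ft_force: [1.3, -1.6, -0.0]
finger_gap: 0.0513
```

Call:
jog_arm --series '[{"dp":[0,0,0.15],"twist":[0,0,0],"hand":-0.2},{"dp":[0,0,0.3],"twist":[0,0,0],"hand":-0.2},{"dp":[0,0,0.45],"twist":[0,0,0],"hand":-0.2},{"dp":[0,0,0.5],"twist":[0,0,0],"hand":-0.2},{"dp":[0,0,0.5],"twist":[0,0,0],"hand":-0.2}]'

```text
clock: 18.48
position: [0.3654, -0.1078, 0.4022]
eef_rot: [-0.572, -1.871, 1.883]
ft_force: [0.8, 0.2, 0.4]
finger_gap: 0.0513
```

Run:
```python
from h import *
c=eyes.read_camera("top");crop(c,"t19.png",240,170,350,280,5)
s=eyes.read_camera("scene");crop(s,"s19.png",200,210,340,310,5)
tang()
```

```text
clk 18.575 th -0.532 r 0.2832 z 0.4021 Ftan -0.13 F [-0.5 -0.4 -0.1] gap 0.0512
```

View pics/t19.png

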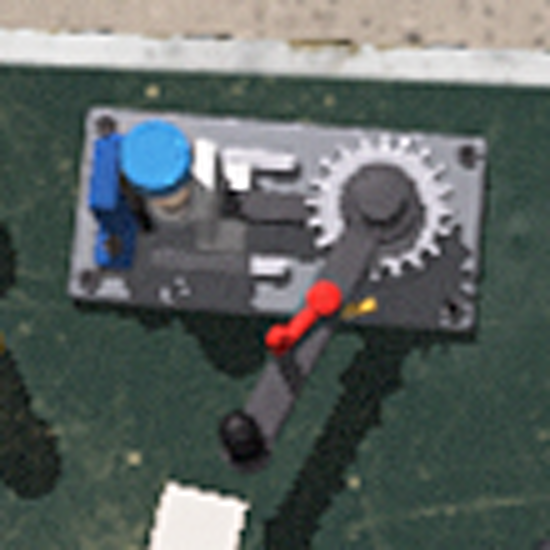

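View pics/s19.png

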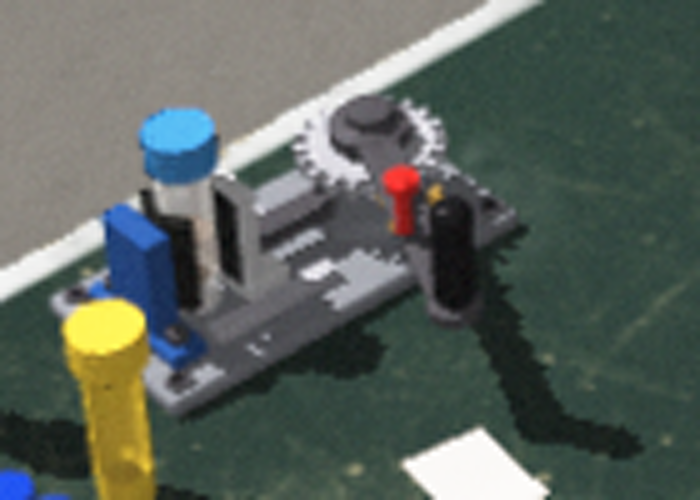

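```bash
python3 - <<'E'
from h import *
for n in("top","scene"):
    c=eyes.read_camera(n); hsv=cv2.cvtColor(c["image"],cv2.COLOR_RGB2HSV)
    m=cv2.inRange(hsv,(95,120,150),(108,255,255)); 
    x0,y0,x1,y1=(255,180,290,215) if n=="top" else (220,225,250,250)
    mm=np.zeros_like(m); mm[y0:y1,x0:x1]=m[y0:y1,x0:x1]
    k=max(cv2.findContours(mm,cv2.RETR_EXTERNAL,cv2.CHAIN_APPROX_NONE)[0],key=cv2.contourArea)
    (u,v),(w,h),a=cv2.fitEllipse(k); z=.102 if n=="top" else .099
    p=ray(c,u,v,z); print(n,u,v,w,h,p.round(4),clampxy(p).round(4))
E
for f in top0 ; do :; done
python3 - <<'E'
import sys; sys.path.insert(0,'.')
import os; os.chdir('.')
from h import *
c=eyes.read_camera("top"); 
im=cv2.imread("pics/top0.png")[:,:,::-1].copy(); hsv=cv2.cvtColor(im,cv2.COLOR_RGB2HSV)
m=cv2.inRange(hsv,(95,120,150),(108,255,255)); mm=np.zeros_like(m); mm[180:215,255:290]=m[180:215,255:290]
k=max(cv2.findContours(mm,cv2.RETR_EXTERNAL,cv2.CHAIN_APPROX_NONE)[0],key=cv2.contourArea)
(u,v),(w,h),a=cv2.fitEllipse(k); print(u,v,clampxy(ray(c,u,v,.102)))
crop(c,"t20.png",252,185,300,230,12)
E
```

```text
top 267.68499755859375 201.79940795898438 13.242631912231445 20.78817367553711 [0.6419 0.1339 0.102 ] [0.0037 0.1256]
scene 234.36550903320312 236.34291076660156 8.91014575958252 15.388395309448242 [0.6613 0.1084 0.099 ] [0.0257 0.1024]
273.35101318359375 200.80418395996094 [0.0075725  0.11114067]
```

View pics/t20.png

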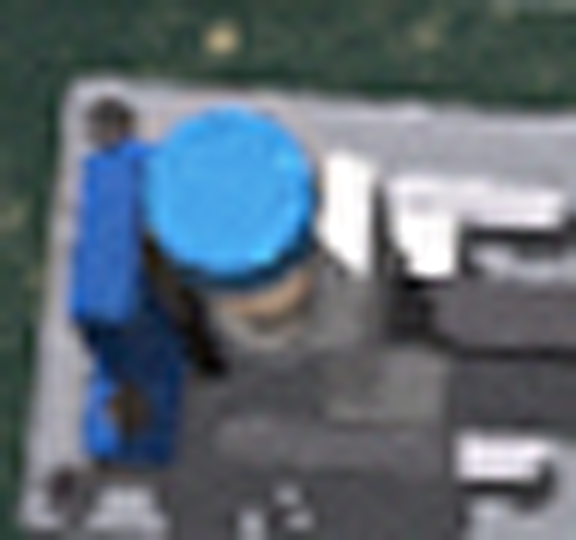

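Run:
```python
from h import *
c=eyes.read_camera("top"); p=ray(c,271.2,200.8,.110); print(clampxy(p))
mv((0.53,0.115,0.27),YAW+np.pi/2,-1)
```

```text
[0.00504476 0.11564327]
clock 18.775 tcp [ 0.3661 -0.1068  0.4019] tip [ 0.3642 -0.1073  0.2289] dp [-0.036 -0.145 -0.917] tw [-0.008 -0.619  0.011]
```

Call:
jog_arm --series '[{"dp":[0,-0.05,-0.18],"twist":[0,-0.1,0],"hand":-0.2},{"dp":[-0.01,-0.1,-0.37],"twist":[0,-0.22,0],"hand":-0.2},{"dp":[-0.02,-0.14,-0.55],"twist":[0,-0.4,0],"hand":-0.2},{"dp":[-0.03,-0.14,-0.74],"twist":[0,-0.5,0],"hand":-0.2},{"dp":[-0.036,-0.14,-0.9],"twist":[0,-0.6,0],"hand":-0.2}]'

```text
clock: 19.4
position: [0.528, 0.1133, 0.4415]
eef_rot: [-0.119, -2.151, 2.157]
ft_force: [-0.2, -0.6, 0.0]
finger_gap: 0.0517
```

Run:
```python
from h import *
eyes.read_camera("top")
c=eyes.read_camera("wrist"); np.save("w21.npy",c,allow_pickle=True)
crop(c,"w21.png",180,0,480,300,2.6); cv2.imwrite("pics/w21f.png",c["image"][:,:,::-1])
```

```text
(no output)
```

View pics/w21f.png

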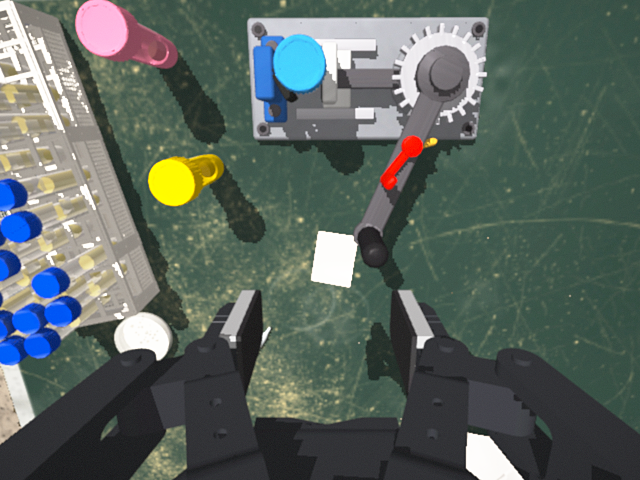

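Run:
```python
from h import *
c=np.load("w21.npy",allow_pickle=True).item()
crop(c,"w22.png",240,5,500,275,2.2)
q=lambda u,v,z: clampxy(ray(c,u,v,z)).round(4)
print("cap",q(299,63,.11),"hub",q(447,71,.078),"pivot",q(411,146,.076),"tab",q(389,182,.102),"post",q(374,252,.128))
```

```text
cap [0.0038 0.1156] hub [0.0019 0.0002] pivot [-0.0563  0.0246] tab [-0.0827  0.0461] post [-0.1328  0.0594]
```

View pics/w22.png

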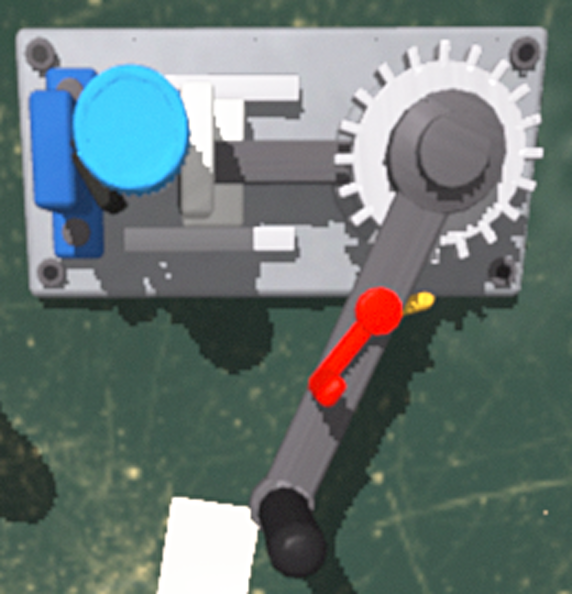

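Run:
```python
from h import *
print(workorder.finish_job()); print(sensors.observe()["clock"])
```

```text
the job is handed in; nothing more can be done
None
the job is handed in; nothing more can be done
```

The tube is clamped, and I handed the job in at about 19.5 s, with the gripper open and touching nothing. `finish_job` reports no verdict, so the following rests on my own measurements.

- **Direction tab:** I pushed it over with the closed fingertips. It measured 0.27 rad in the last picture (0.23 in an earlier one, stop at 0.26), and the backswing slipped at 1–2 N. That matches the tightening side. While pushing the tab I moved the handle a little clockwise, which does not loosen the clamp.
- **Tightening:** I caged the post and made one short stroke to the right-hand side, swung back, then made a second, slower stroke. The push stayed at about 4–5 N while driving freely, then rose to 6.5, 8.5 and about 9.2 N. I stopped there; that is roughly 50 N of squeeze, below the 16 N where the tube cracks.
- **Final picture:** The cap sits at about y = 115.6 mm in the clamp frame, inside the home range of 114–121 mm, and within a few millimetres of the centreline. Nothing else on the bench was touched.

- **Not confirmed:** One automatic cap measurement was thrown off because the blue stop merged into the colour mask, so I re-read the cap position by hand in two views. They agreed to about 1 mm. I did not measure the tube's tilt separately, but it looked upright in the views.

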